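# Load two sensor bodies into the tilted feed rail

## Robot

A 7-joint arm with a two-finger parallel gripper is mounted at the origin on the work surface; the furniture and walls round the work are solid. World frame = base frame: x ahead of the robot, y to its left, z up, the work surface at z = 0. Lengths are in m, angles in rad, forces in N, time in s.
With the tool pointing down it reaches from about 0.425 to 0.825 m from the base axis. Payload 3.6 kg.
Tool frame: the origin (TCP) lies between the finger pads; the fingertips stand 8 mm ahead of it and the grasp point (between the pads) lies 11 mm behind it (arm.tcp_to_tips is the z of the fingertips in the tool frame, in m); z points along the fingers, y is the line along which they close (so a half turn about z gives the same grasp; the last joint's range is limited). The gripper opens to 85 mm and grips with 20 to 120 N. Pads are 22 mm wide; open, the fingers measure 114 mm over their backs; the gripper's body (76 mm by 85 mm) begins 54 mm behind the grasp point. The pads swing forward as they close: fully open they stand 13 mm farther back than shut.
Start: joints at [-1.183, 0.615, -0.013, 1.423, 0.008, 1.103, -0.04], TCP at [0.261, 0.595, 0.239] pointing down, gripper open.
Joint ranges: [-3.12, 3.12], [-0.3, 2.06], [-1.34, 1.32], [0.26, 2.42], [-1.36, 4.5], [0.01, 1.98], [-2.84, 2.84]. Speed limits (rad/s): [2.79, 2.79, 3.14, 3.14, 3.14, 3.14, 3.14].

## Interface

Orientations are given as a rotation vector (axis times angle).
In Python, from station import arm gives the robot as it stands.
- The arm moves only by the shell command python3 -m creep 'ROWS' [FORCE]. ROWS is text: rows parted by semicolons, each of 5 numbers parted by spaces: the opening, from 0 (shut) to 1 (fully open), then the shift along the tool's x, y, z in mm, then the turn about the tool's z in rad. A call has 1 to 12 rows; each row is the pose to reach, as a shift and turn from the pose commanded when the call began, along the tool's axes at that moment; what a row does not reach only later rows make up. A row lasts 1/10 s, in which the tool goes at most 50 mm and 8.59 degrees, less where a joint would pass 70% of its speed; a pose out of reach is approached as far as the arm can. A call with a gripper value outside its range is refused whole. The fingers move at their own pace and stop on an object; FORCE is the grip in N (left out, the last holds). Time passes only in rows, so rows that repeat a pose let the fingers close. It gives the time, the measured TCP pose, the force, the opening and the grip force at its end, in the units of the state.
- arm.sense(): the state, without advancing time (a new reading comes with each control period).
- arm.capture(name): name is "scene" or "top" or "wrist"; returns (picture, depth): 480x640x3 uint8, red, green, blue; 480x640 float32, m along the optical axis (not along the pixel's ray), 0 where there is no reading.
- arm.calibration(name): a dict with "camera_matrix" (3x3 intrinsics, pixels), "world_from_camera" (4x4, takes a point from camera to world coordinates). Camera axes: x right, y up, looking along -z (the intrinsics and any distortion apply to the point x, -y, -z); pixel columns grow to the right and rows downward; lengths in m; the calibration is good to about 2 mm. A picture is of the moment at which its call begins: read the wrist's pose just before it. calibration takes no time and is no camera call; for the wrist camera it gives the pose at the moment of the call.
- arm.hand_in(): hands the job in; it is judged then, once.
The state is a dict: "time": time; "qpos": joint angles; "dq": joint speeds; "joint_efforts": joint torques, N m; "ee_pos": TCP position; "eef_rot": TCP orientation; "ft_force": force on the tool from outside, world axes, zero at the start; "wrist_torque": the same for the moment, N m; "opening": finger opening in m; "grasp_force": force on a finger pad.
Only numpy, scipy, OpenCV 4.12 (cv2) and the standard library are available. Lean on these libraries where they do the work, as an engineer would, in place of code of your own. Each camera call takes 0.05 s, during which the arm holds its last target. There are 200 camera calls.

## Task

Load the two loose sensor bodies from the table into the tilted feed rail: slide them in at its raised open end, foot under the rail's lips, both facing the same way as the one that is already in it (low screw step leading downhill). Push each all the way down so that the three sit end to end without gaps, let go, and leave the other things on the table where they are.

Things in the scene. Friction and masses are not known exactly. Their poses are not given: they have to be found in the camera images.
- rail_stand: fixed stand of the feed rail: steel base plate 200 (x) x 70 (y) x 8 mm on the table with two posts; origin: centre of its underside; its x axis points, level, from the rail's low end to its raised open end. Machines stand beside it: tape formers at the robot's left (y over 0) up to 0.32 m tall, a hand former and a cutter behind (x over 0.6 m)
- channel: the feed rail: aluminium C-channel fixed on the stand at 30 degrees. Low end, toward the robot's right, closed by a plate; raised end, toward its left, open. Origin: on the channel floor, mid width, at the plate's inner face, 35 mm above the table. x runs up along the floor to the open end, y across, z square out of the floor. Inside 48 mm wide, outside 56. A seated sensor body has the channel's axes
- rail_lips (a point): middle of the slot between the two lips, on their top, at channel x = 88 mm, z = 15 mm. The lips are 4 mm thick, 11 mm clear above the floor, with a 32 mm wide slot; they and the side walls run from x = 0 to 176 mm. Grip a sensor body's tall block by its sides (along y), fingertips more than 15 mm above its underside, so that they clear the lips
- rail_mouth (a point): middle of the rail's open end: end of the floor, channel x = 200 mm. From x = 176 to 200 mm flared guides widen the mouth sideways (66 mm over all) and upward (top 20 mm above the floor); a sill slopes down from the floor's end for another 14 mm (5 mm lower)
- loaded_sensor: sensor body of the same shape that is already in the rail, fixed against the end plate (channel x = 0 to 64 mm), nose downhill; origin and axes as for the loose ones. The next two belong at channel x = 64 to 128 mm and 128 to 192 mm (origins at 96 and 160 mm), in either order
- sensor_1: loose sensor body, 0.08 to 0.17 kg: flat aluminium foot 64 (x) x 44 (y) x 8 mm high; on it a black body 26 mm wide (y): tall block over x = -10 to +32 mm, top at 42 mm, and a low step (nose, two brass screws) over x = -32 to -10 mm, top at 24 mm. Origin: centre of the underside; x from nose to tall end, z up. Starts standing on its foot on the table, any yaw
- sensor_2: loose sensor body, 0.08 to 0.17 kg: flat aluminium foot 64 (x) x 44 (y) x 8 mm high; on it a black body 26 mm wide (y): tall block over x = -10 to +32 mm, top at 42 mm, and a low step (nose, two brass screws) over x = -32 to -10 mm, top at 24 mm. Origin: centre of the underside; x from nose to tall end, z up. Starts standing on its foot on the table, any yaw
- sensor_1_nose (a point): the tall block's middle is 43 mm in +x from here. Middle of the nose end face of the foot of sensor_1, 32 mm in -x from its origin, 4 mm up
- sensor_2_nose (a point): the same point of sensor_2
- capacitor: bystander: blue upright capacitor, 25 mm diameter, 46 mm high, origin centre of underside
- die_block: bystander: steel block with two bores, 28 x 60 x 18 mm, origin centre of underside
- stepped_gauge: bystander: aluminium stair-shaped gauge, 26 x 68 x 24 mm, origin centre of underside

How it is judged:
By the outcome, as a careful person would: the job done as asked, in the order asked, and still so for the second after the job is handed in, with the robot touching nothing.
It also fails if it takes over 72 s, if anything falls off the work surface, if the arm or the gripper's body presses on something with over 40 N, if the wrist force passes 120 N, or if a joint passes its speed limit or range.

## Working session

There is one attempt and no reset: what is moved stays moved. The work goes in short steps, Python scripts to look and compute and a shell command to move; the robot and the scene stay as the last step left them, time stands still between calls to the robot, and variables do not carry over. Pictures are saved under pics/ and viewed, at most 10 in all, crops included, and the job is handed in when it is done.

```bash
ls; mkdir -p pics
python3 - <<'E'
from station import arm
import numpy as np,cv2
s=arm.sense();print(s['time'],s['ee_pos'],s['eef_rot'],s['opening'],arm.tcp_to_tips)
for n in ['scene','top']:
    c=arm.calibration(n);p,d=arm.capture(n)
    print(n,np.round(c['camera_matrix'],1).tolist(),np.round(c['world_from_camera'],4).tolist(),{k:v for k,v in c.items() if k not in('camera_matrix','world_from_camera')})
    cv2.imwrite(f'pics/{n}0.png',p[:,:,::-1]);np.savez(f'{n}0.npz',p=p,d=d,K=c['camera_matrix'],T=c['world_from_camera'])
E
```

```text
pics
0.0 [0.26103603 0.59447307 0.23814086] [-0.64513968 -3.07412042  0.00393524] 0.08545457696334077 0.008
scene [[484.0, 0.0, 319.6], [0.0, 484.0, 237.8], [0.0, 0.0, 1.0]] [[0.5601, 0.5299, -0.6368, -0.0572], [-0.8282, 0.3409, -0.4447, -0.6186], [-0.0186, 0.7765, 0.6298, 0.6573], [0.0, 0.0, 0.0, 1.0]] {}
top [[520.0, 0.0, 323.5], [0.0, 520.0, 242.9], [0.0, 0.0, 1.0]] [[-0.0052, 0.9982, -0.0603, 0.4294], [-0.9999, -0.0046, 0.0104, -0.2324], [0.0101, 0.0604, 0.9981, 1.0021], [0.0, 0.0, 0.0, 1.0]] {}
```

View pics/top0.png

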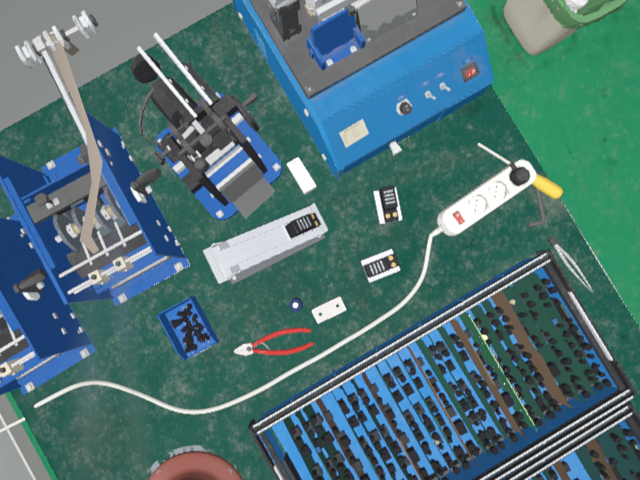

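View pics/scene0.png

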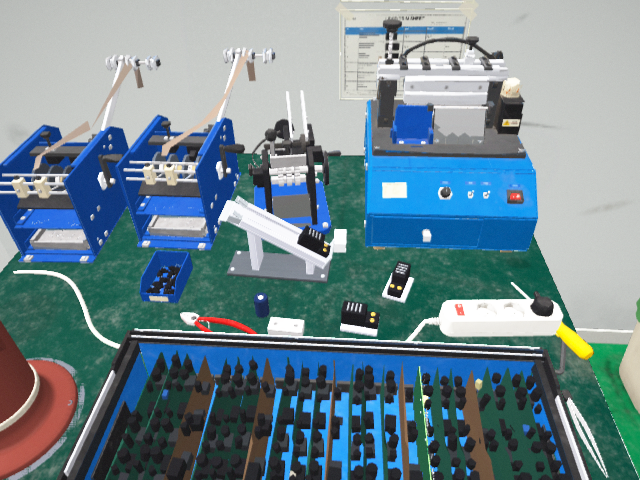

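The top view shows the loose sensors at about px (387,205), nose toward the bottom of the image, and (380,265), nose to the right. The rail runs from (210,265), raised and open, to (325,225), low, with the loaded sensor's screws at its right. The blue formers start left of about column 188. The scene view agrees.

```bash
cat > h.py <<'E'
import numpy as np,cv2
def cloud(d,K,T):
    v,u=np.mgrid[:d.shape[0],:d.shape[1]]
    P=np.stack([(u-K[0,2])/K[0,0]*d,-(v-K[1,2])/K[1,1]*d,-d],-1)
    return P@T[:3,:3].T+T[:3,3]
def ray(u,v,K,T,z):
    r=T[:3,:3]@np.array([(u-K[0,2])/K[0,0],-(v-K[1,2])/K[1,1],-1]);o=T[:3,3]
    return o+r*(z-o[2])/r[2]
def load(n): f=np.load(n+'0.npz');return f['p'],f['d'],f['K'],f['T']
E
python3 - <<'E'
from h import *
p,d,K,T=load('top');W=cloud(d,K,T)
print('table z',np.median(W[230:260,340:360,2]))
Z=W[...,2]
for n,(u,v) in dict(a=(387,205),b=(380,265)).items():
    box=np.zeros(Z.shape,bool);box[v-30:v+30,u-32:u+32]=1
    for nm,lo,hi in (('all',.004,.06),('tall',.034,.06),('nose',.017,.03)):
        m=box&(Z>lo)&(Z<hi)&(d>0);X=W[m]
        r=cv2.minAreaRect((X[:,:2]*1000).astype(np.float32));print(n,nm,m.sum(),np.round(r[0],1),np.round(r[1],1),round(r[2],1),np.round(X.mean(0)*1000,1))
# rail
box=np.zeros(Z.shape,bool);box[195:295,195:340]=1
m=box&(Z>.03)&(Z<.2);X=W[m]
r=cv2.minAreaRect((X[:,:2]*1000).astype(np.float32));print('rail',r);print(np.round(cv2.boxPoints(r),1).tolist())
for x in range(0,0):pass
b=box&(p.min(2)>120)&m;X=W[b]
best=None;rng=np.random.default_rng(0)
for i in range(400):
    A=X[rng.choice(len(X),3,0)];n=np.cross(A[1]-A[0],A[2]-A[0]);n/=np.linalg.norm(n)+1e-9
    q=np.abs((X-A[0])@n)<.0015
    if best is None or q.sum()>best.sum():best=q
Y=X[best];c=Y.mean(0);n=np.linalg.svd(Y-c)[2][2];n*=np.sign(n[2]);print('plane',best.sum(),len(X),c,n,'tilt',np.degrees(np.arccos(n[2])),'downhill yaw',np.degrees(np.arctan2(n[1],n[0])))
# formers
m=(Z>.05)&(d>0);m[:,200:]=0
for h0 in (.05,.15,.2,.25):
    q=(Z>h0)&(d>0);q[:,200:]=0;q[:200]=0;X=W[q];print(h0,'min y',X[:,1].min(),X[X[:,1].argmin()],np.round(X[X[:,0].argmin()],3))
cv2.imwrite('pics/rail0.png',cv2.resize(p[190:300,190:345,::-1],None,fx=5,fy=5,interpolation=2))
E
```

```text
table z 0.00044289695619192937
a all 861 [ 563.7 -363.1] [114.9 118.1] 0.6 [ 561.3 -363.4   24.8]
a tall 328 [ 573.4 -364.6] [42.7 26.7] 10.5 [ 572.7 -364.2   42.2]
a nose 187 [ 562.1 -366.5] [63.7 26. ] 10.6 [ 544.7 -368.1   24.3]
b all 872 [ 447.8 -349.6] [120.4 113.2] 89.8 [ 446.2 -349.8   23.4]
b tall 320 [ 442.9 -340.7] [26.  42.1] 21.5 [ 443.  -340.4   42.3]
b nose 153 [ 446.9 -351. ] [25.9 64.1] 21.0 [ 453.9 -368.    24.5]
rail ((532.853515625, -123.61283874511719), (158.6922607421875, 206.4315948486328), 27.425884246826172)
[[414.8999938964844, -68.5], [510.0, -251.8000030517578], [650.7999877929688, -178.6999969482422], [555.7000122070312, 4.5]]
plane 1033 4024 [ 0.47215685 -0.10974765  0.10764413] [ 0.2089185  -0.4574274   0.86435712] tilt 30.190622066944222 downhill yaw -65.45263764918526
0.05 min y 0.013597238789667454 [0.38405719 0.01359724 0.05008855] [0.223 0.326 0.062]
0.15 min y 0.020666463377950084 [0.46389533 0.02066646 0.18852248] [0.27  0.277 0.155]
0.2 min y 0.10693451317254732 [0.54457325 0.10693451 0.20891422] [0.501 0.124 0.2  ]Traceback (most recent call last):
  File "<stdin>", line 25, in <module>
    return umr_minimum(a, axis, None, out, keepdims, initial, where)
ValueError: zero-size array to reduction operation minimum which has no identity
```

Run:
```python
from h import *
p,d,K,T=load('top');W=cloud(d,K,T);Z=W[...,2]
from scipy.spatial.transform import Rotation as Ro
box=np.zeros(Z.shape,bool);box[195:295,195:340]=1
def plane(X,tol=.0015):
    best=None;rng=np.random.default_rng(0)
    for i in range(500):
        A=X[rng.choice(len(X),3,0)];n=np.cross(A[1]-A[0],A[2]-A[0]);n/=np.linalg.norm(n)+1e-9
        q=np.abs((X-A[0])@n)<tol
        if n@n>.5 and abs(n[2])>.75 and abs(n[2])<.95 and (best is None or q.sum()>best.sum()):best=q
    return best
b=box&(p.min(2)>120)&(Z>.03)&(Z<.17)
X=W[b];q=plane(X);Y=X[q]
for yaw in (113,114,115,116,117):
    R=Ro.from_euler('ZY',[yaw,-30],degrees=True).as_matrix()  # x uphill
    C=Y@R*1000; 
    # side edges per x bin
    L=[];
    for x0 in np.arange(C[:,0].min()+10,C[:,0].max()-10,10):
        s=C[(C[:,0]>=x0)&(C[:,0]<x0+10)]
        if len(s)>8:L.append((x0+5,s[:,1].min(),s[:,1].max()))
    L=np.array(L);print(yaw,'slopes',np.polyfit(L[:,0],L[:,1],1)[0],np.polyfit(L[:,0],L[:,2],1)[0],'z',np.median(C[:,2]))
    if yaw==115:
        print(np.round(L,1).tolist()); Rm=R
# all raised in channel frame: dark block of the loaded sensor
b=box&(p.max(2)<90)&(Z>.06)&(Z<.13)
X=W[b];q=plane(X,.002);C=X[q]@Rm*1000
r=cv2.minAreaRect(C[:,:2].astype(np.float32));print('loaded top',q.sum(),r,np.median(C[:,2]))
A=W[box&(Z>.02)&(Z<.2)]@Rm*1000
print('x range of near-line pts')
# height profile along centre line given y mid
ym=r[0][1]; zf=np.median(C[:,2])-42; x0=r[0][0]-43
A-= [x0,ym,zf]
for xx in range(-15,230,6):
    s=A[(abs(A[:,0]-xx)<3)&(abs(A[:,2])<60)]
    c=s[abs(s[:,1])<9]; 
    t=s[(s[:,2]>9)&(s[:,2]<26)]
    print(xx,len(c),np.round(np.median(c[:,2]),1) if len(c) else '', np.round([t[:,1].min(),t[:,1].max(),np.median(t[:,2])],1) if len(t) else '')
print('origin world',Rm@np.array([x0,ym,zf]))
q=(Z>.15)&(d>0);q[:,200:]=0;q[:200]=0
print('former>0.15',np.round(W[q][np.argsort(W[q][:,1])[:3]],3))
cv2.imwrite('pics/rail0.png',cv2.resize(p[190:300,190:345,::-1],None,fx=5,fy=5,interpolation=2))
```

```text
113 slopes -0.0070835118197057215 0.08374075255739556 z 236.00718733272402
114 slopes -0.022328184532263637 0.06881360398705634 z 239.40287184764225
115 slopes -0.0372102408036054 0.05386549412632989 z 242.75812946963197
[[-285.3, -399.8, -355.1], [-275.3, -400.3, -354.7], [-265.3, -400.2, -354.5], [-255.3, -399.1, -367.8], [-245.3, -399.4, -354.0], [-235.3, -399.3, -368.1], [-225.3, -399.4, -353.6], [-215.3, -398.1, -366.8], [-205.3, -398.9, -353.3], [-195.3, -398.4, -352.9], [-185.3, -397.6, -352.5], [-175.3, -398.3, -352.4], [-165.3, -397.9, -354.5], [-155.3, -408.7, -352.6], [-145.3, -410.6, -349.3]]
116 slopes -0.05269342964091038 0.038900976314287 z 246.0983398649692
117 slopes -0.06812980652315044 0.023929077998041687 z 249.3764342679994
loaded top 152 ((-305.010009765625, -382.7366027832031), (41.73319625854492, 23.47345733642578), 1.3159538507461548) 284.7537908533584
x range of near-line pts
-15 0  
-9 0  
-3 43 28.6 [-30.2  25.9  21.4]
3 23 23.7 [-29.2  26.   22.1]
9 18 24.8 [-29.4  26.1  16.2]
15 0  [-28.7  26.1  14.5]
21 14 41.4 [-29.3  26.4  15. ]
27 31 42.2 [-28.2  26.
[... 382 characters left out ...]
3 -0.0 [-27.7  28.1  14.8]
111 29 -0.2 [-26.6  28.2  15.2]
117 30 0.6 [-27.   28.9  15.3]
123 38 0.6 [-26.6  29.1  15.5]
129 30 0.4 [-26.5  29.1  15.6]
135 34 0.1 [-26.4  29.4  15.1]
141 33 0.2 [-26.6  29.4  15.3]
147 34 0.6 [-25.6  29.6  15.6]
153 34 0.6 [-26.3  29.9  15.4]
159 37 0.1 [-26.   29.7  14.9]
165 35 0.1 [-25.6  30.1  15.1]
171 32 0.3 [-25.9  30.3  15.6]
177 38 0.6 [-25.7  29.6  15.2]
183 34 0.8 [-25.6  31.   17. ]
189 36 0.1 [-27.7  33.2  17.7]
195 38 -0.2 [-28.3  34.2  18.4]
201 43 -0.7 [-28.3  33.9  10.5]
207 41 -3.3 
213 17 -4.9 
219 0  
225 0  
origin world [ 525.54427607 -221.40138163   36.22594486]
former>0.15 [[0.464 0.021 0.189]
 [0.464 0.021 0.183]
 [0.464 0.021 0.151]]
```

View pics/rail0.png

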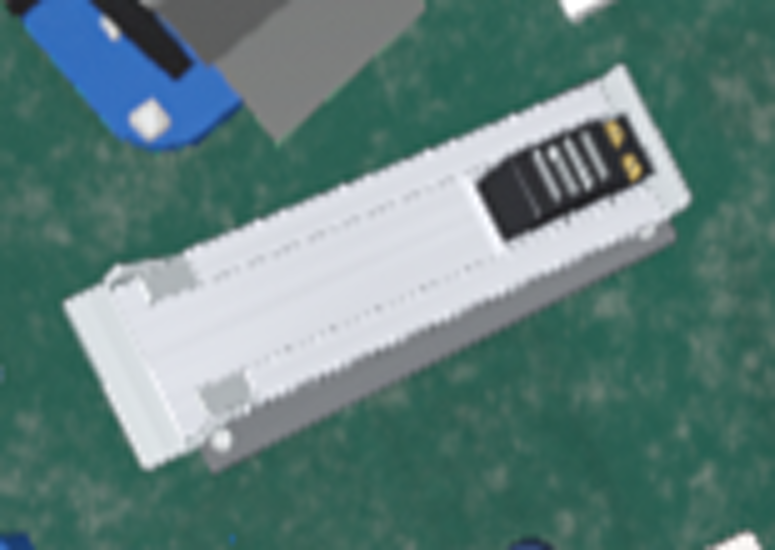

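The crop shows the rail with its lips. The flared mouth is at the lower left, crop px about (110,380), and the loaded sensor is at the upper right with its brass screws downhill. The edges drift 1.35° in the 115° frame, so the rail's uphill yaw is about 116.3° and its origin is about (527.0,-220.7,35).

```bash
cat >> h.py <<'E'
from scipy.spatial.transform import Rotation as Ro
YAW=116.3; O=np.array([527.0,-220.7,35.0])
RC=Ro.from_euler('ZY',[YAW,-30],degrees=True).as_matrix()
def ch(x,y,z): return O+RC@np.array([x,y,z])
def go(*targets):   # (x,y,z mm of TCP, psi deg) -> shift in tool axes now
    from station import arm
    s=arm.sense();R=Ro.from_rotvec(s['eef_rot']).as_matrix();p=np.array(s['ee_pos'])*1000
    psi=np.degrees(np.arctan2(R[1,0],R[0,0]))
    print('t',round(s['time'],2),'p',np.round(p,1),'psi',round(psi,1),'down',np.round(R[:,2],3),'q',np.round(s['qpos'],2),'F',np.round(s['ft_force'],1),'op',round(s['opening']*1000,1),'g',round(s['grasp_force'],1))
    for t in targets:
        dt=(psi-t[3]+180)%360-180
        print(t,'->',np.round(R.T@(np.array(t[:3])-p),1),'turn',round(np.radians(dt),3))
E
python3 - <<'E'
from h import *
p,d,K,T=load('top');W=cloud(d,K,T);X=W[(d>0)]
for n in ('scene',):
    p,d,K,T=load(n);X=np.vstack([X,cloud(d,K,T)[d>0]])
for a,b in (((.261,.595),(.5,.3)),((.5,.3),(.54,0)),((.54,0),(.443,-.34))):
    a,b=np.array(a),np.array(b);t=np.clip(((X[:,:2]-a)@(b-a))/((b-a)@(b-a)),0,1)
    q=np.linalg.norm(X[:,:2]-a-t[:,None]*(b-a),axis=1)<.07
    print(X[q][:,2].max() if q.any() else None,q.sum())
go((261,595,400,156.3),(500,300,400,130),(540,0,400,115),(443,-340.5,400,111.4),(443,-340.5,160,111.4))
E
```

```text
0.310726262889796 5404
0.310726262889796 28312
0.23650522537706953 33924
t 0.1 p [261.1 594.5 238.3] psi 156.3 down [-0.001 -0.002 -1.   ] q [-1.18  0.62 -0.01  1.42  0.01  1.1  -0.04] F [ 0.1  0.2 -0. ] op 85.3 g 0.0
(261, 595, 400, 156.3) -> [   0.3    0.  -161.8] turn -0.0
(500, 300, 400, 130) -> [-337.2 -174.  -161.3] turn 0.459
(540, 0, 400, 115) -> [-494.4 -432.6 -160.7] turn 0.721
(443, -340.5, 400, 111.4) -> [-542.5 -783.4 -159.9] turn 0.784
(443, -340.5, 160, 111.4) -> [-542.5 -782.8   80.1] turn 0.784
```

```bash
python3 -m creep '1 0 0 -40 0;1 0 0 -80 0;1 0 0 -120 0;1 0 0 -160 0;1 -42 -22 -160 0.06;1 -84 -44 -160 0.12;1 -126 -65 -160 0.18;1 -168 -87 -160 0.24;1 -210 -109 -160 0.30;1 -252 -130 -160 0.36;1 -294 -152 -160 0.42;1 -337 -174 -160 0.46'
python3 - <<'E'
from h import *
go((540,0,400,115),(443,-340.5,400,111.4),(443,-340.5,160,111.4))
E
```

```text
time: 1.3
ee_pos: [0.5005, 0.2988, 0.3989]
eef_rot: [-1.331, -2.845, 0.001]
ft_force: [1.6, 0.4, 0.2]
opening: 0.0853
grasp_force: 0.0
t 1.3 p [500.5 298.8 398.9] psi 129.9 down [-0.001 -0.    -1.   ] q [-0.68  0.41  0.17  1.35 -0.07  1.4   0.18] F [1.6 0.4 0.2] op 85.3 g 0.0
(540, 0, 400, 115) -> [-254.7 -161.1   -1. ] turn 0.259
(443, -340.5, 400, 111.4) -> [-453.9 -453.8   -0.9] turn 0.322
(443, -340.5, 160, 111.4) -> [-454.  -453.6  239.1] turn 0.322
```

```bash
python3 -m creep '1 -42 -27 0 0.05;1 -85 -54 0 0.1;1 -127 -81 0 0.14;1 -170 -107 0 0.18;1 -212 -134 0 0.22;1 -255 -161 0 0.26;1 -280 -198 0 0.27;1 -305 -235 0 0.28;1 -330 -271 0 0.29;1 -355 -308 0 0.3;1 -380 -345 0 0.31;1 -405 -381 0 0.32'; python3 -m creep '1 -25 -36 0 0;1 -49 -73 0 0;1 -49 -73 48 0;1 -49 -73 96 0;1 -49 -73 144 0;1 -49 -73 192 0;1 -49 -73 239 0;1 -49 -73 239 0'
python3 - <<'E'
from h import *
from station import arm
go((443,-340.5,33,111.4))
p,d=arm.capture('wrist');c=arm.calibration('wrist');K,T=c['camera_matrix'],c['world_from_camera']
cv2.imwrite('pics/w1.png',p[:,:,::-1]);W=cloud(d,K,T);Z=W[...,2]
m=(d>0)&(Z>.036)&(Z<.05)&(np.linalg.norm(W[...,:2]-[.443,-.3405],axis=2)<.05);X=W[m]
print(m.sum(),cv2.minAreaRect((X[:,:2]*1000).astype(np.float32)),X[:,2].mean())
E
```

```text
time: 2.5
ee_pos: [0.4668, -0.2562, 0.399]
eef_rot: [-1.766, -2.597, -0.0]
ft_force: [0.5, -0.8, 0.2]
opening: 0.0856
grasp_force: 0.0
time: 3.3
ee_pos: [0.4144, -0.3235, 0.1545]
eef_rot: [-1.757, -2.586, -0.001]
ft_force: [-0.0, 0.6, -0.1]
opening: 0.0856
grasp_force: 0.0
t 3.3 p [ 414.4 -323.5  154.5] psi 111.6 down [-0.012  0.009 -1.   ] q [ 0.37  0.56  0.38  1.88 -0.29  0.77  1.29] F [-0.   0.6 -0.1] op 85.6 g 0.0
(443, -340.5, 33, 111.4) -> [-28.   21.3 121. ] turn 0.004
1720 ((444.00299072265625, -342.5234069824219), (25.95877456665039, 42.27976608276367), 21.529577255249023) 0.04527433233716391
```

View pics/w1.png

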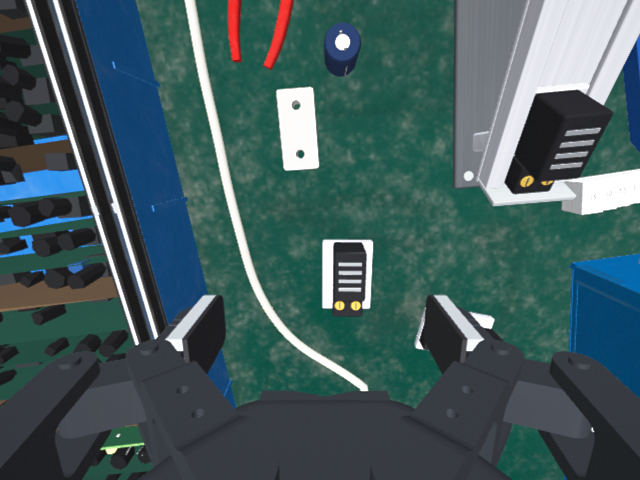

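Wrist view: the sensor is at px (347,277) with its nose toward the bottom. The hand is offset about 33 mm because I left out the turn in that shift, so I correct it and descend.

```bash
python3 -m creep '1 -29 21 0 0;1 -29 21 0 0;1 -29 21 0 0'
python3 - <<'E'
from h import *
from station import arm
go((443.5,-341.5,34,111.4))
p,d=arm.capture('wrist');c=arm.calibration('wrist');K,T=c['camera_matrix'],c['world_from_camera']
W=cloud(d,K,T);Z=W[...,2]
m=(d>0)&(Z>.036)&(Z<.05)&(np.linalg.norm(W[...,:2]-[.443,-.3405],axis=2)<.05);X=W[m]
print(m.sum(),cv2.minAreaRect((X[:,:2]*1000).astype(np.float32)),X[:,2].mean())
E
```

```text
time: 3.65
ee_pos: [0.4496, -0.3477, 0.163]
eef_rot: [1.762, 2.595, -0.001]
ft_force: [-0.5, 0.3, 0.1]
opening: 0.0854
grasp_force: 0.0
t 3.65 p [ 449.6 -347.7  163. ] psi 111.6 down [ 0.004 -0.003 -1.   ] q [ 0.38  0.6   0.38  1.77 -0.29  0.82  1.27] F [-0.5  0.3  0.1] op 85.4 g 0.0
(443.5, -341.5, 34, 111.4) -> [  8.6  -3.7 128.9] turn 0.004
1728 ((440.3003845214844, -339.1058349609375), (25.76154899597168, 42.19364547729492), 21.465303421020508) 0.041383334384384074
```

```bash
python3 -m creep '1 7 -4 40 0;1 7 -4 75 0;1 7 -4 75 0;1 7 -4 75 0'
python3 - <<'E'
from h import *
go((442.5,-340.5,34,111.4))
E
```

```text
time: 4.1
ee_pos: [0.4419, -0.3418, 0.0866]
eef_rot: [1.766, 2.597, -0.0]
ft_force: [0.4, -1.1, 0.8]
opening: 0.0853
grasp_force: 0.0
t 4.1 p [ 441.9 -341.8   86.6] psi 111.6 down [ 0.001 -0.001 -1.   ] q [ 0.41  0.69  0.33  1.86 -0.35  0.65  1.33] F [ 0.4 -1.1  0.8] op 85.3 g 0.0
(442.5, -340.5, 34, 111.4) -> [ 1.1  1.  52.6] turn 0.003
```

```bash
python3 -m creep '1 1 1 27 0;1 1 1 52 0;1 1 1 52 0;0 1 1 52 0;0 1 1 52 0;0 1 1 52 0;0 1 1 52 0;0 1 1 52 0' 25
python3 - <<'E'
from h import *
go((442.5,-340.5,34,111.4))
E
```

```text
time: 4.9
ee_pos: [0.4429, -0.3406, 0.0344]
eef_rot: [1.765, 2.597, -0.0]
ft_force: [-0.6, 0.6, 5.6]
opening: 0.0257
grasp_force: 26.4
t 4.9 p [ 442.9 -340.6   34.4] psi 111.6 down [ 0.001 -0.001 -1.   ] q [ 0.44  0.77  0.28  1.88 -0.39  0.54  1.36] F [-0.6  0.6  5.6] op 25.7 g 26.4
(442.5, -340.5, 34, 111.4) -> [ 0.3 -0.3  0.4] turn 0.003
```

```bash
python3 -m creep '0 0 0 -45 0;0 0 0 -90 0;0 0 0 -135 0;0 0 0 -180 0;0 0 0 -216 0;0 0 0 -216 0'
python3 - <<'E'
from h import *
p,d,K,T=load('top');X=cloud(d,K,T)[d>0]
p,d,K,T=load('scene');X=np.vstack([X,cloud(d,K,T)[d>0]])*1000
for xs in (125,180,246,270):
    t=ch(xs+11,0,49)
    L=(X-t)@Ro.from_euler('Z',YAW,degrees=True).as_matrix()
    q=(abs(L[:,0])<50)&(abs(L[:,1])<55)&(L[:,2]>40)
    q2=(abs(L[:,0])<70)&(abs(L[:,1])<75)&(L[:,2]>30)
    print(xs,np.round(t),q.sum(),q2.sum(),np.round(X[q2].max(0)) if q2.any() else '')
def T_(xs,z,dz=0): t=ch(xs+11,0,z+34);return (*np.round(t+[0,0,dz],1),YAW)
go(T_(125,15,80),T_(125,15,15),T_(125,15,0))
E
```

```text
time: 5.5
ee_pos: [0.4443, -0.3425, 0.2547]
eef_rot: [1.76, 2.589, -0.001]
ft_force: [-0.0, -0.4, -0.8]
opening: 0.0254
grasp_force: 25.6
125 [ 486. -137.  145.] 0 0 
180 [465. -94. 173.] 0 0 
246 [439. -43. 206.] 0 0 
270 [430. -25. 218.] 0 0 
t 5.5 p [ 444.3 -342.5  254.7] psi 111.6 down [ 0.009 -0.007 -1.   ] q [ 0.33  0.48  0.44  1.68 -0.23  1.02  1.23] F [-0.  -0.4 -0.8] op 25.4 g 25.6
(np.float64(485.7), np.float64(-137.1), np.float64(225.4), 116.3) -> [176.  113.9  28.3] turn -0.082
(np.float64(485.7), np.float64(-137.1), np.float64(160.4), 116.3) -> [176.6 113.5  93.3] turn -0.082
(np.float64(485.7), np.float64(-137.1), np.float64(145.4), 116.3) -> [176.8 113.4 108.3] turn -0.082
```

```bash
python3 -m creep '0 35 23 0 -0.02;0 70 46 0 -0.04;0 106 68 0 -0.06;0 141 91 0 -0.08;0 176 114 20 -0.082;0 176 114 50 -0.082;0 176 114 50 -0.082;0 176 114 50 -0.082'
python3 - <<'E'
from h import *
def T_(xs,z,dz=0): t=ch(xs+11,0,z+34);return (*np.round(t+[0,0,dz],1),YAW)
go(T_(125,15,15),T_(125,15,0))
from station import arm
p,d=arm.capture('top');cv2.imwrite('pics/t2.png',cv2.resize(p[170:300,170:345,::-1],None,fx=4,fy=4,interpolation=2))
E
```

```text
time: 6.3
ee_pos: [0.4826, -0.1354, 0.1987]
eef_rot: [-1.659, -2.665, 0.003]
ft_force: [0.8, -0.5, -1.3]
opening: 0.0254
grasp_force: 25.6
t 6.3 p [ 482.6 -135.4  198.7] psi 116.2 down [-0.003 -0.001 -1.   ] q [-0.04  0.46  0.38  1.91 -0.22  0.82  0.92] F [ 0.8 -0.5 -1.3] op 25.4 g 25.6
(np.float64(485.7), np.float64(-137.1), np.float64(160.4), 116.3) -> [-2.9  2.1 38.3] turn -0.002
(np.float64(485.7), np.float64(-137.1), np.float64(145.4), 116.3) -> [-2.9  2.2 53.3] turn -0.002
```

View pics/t2.png

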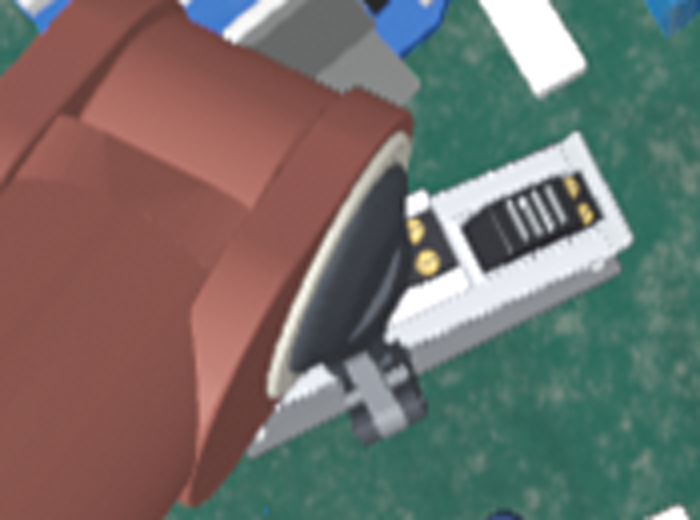

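The top view shows the held sensor over the rail, screws at px (420,245) facing downhill. Next I press it gently on the lips so it pivots to the rail's tilt.

```bash
python3 -m creep '0 -3 2 20 0;0 -3 2 36 0;0 -3 2 40 0;0 -3 2 44 0;0 -3 2 47 0;0 -3 2 50 0;0 -3 2 52 0;0 -3 2 52 0'
python3 - <<'E'
from h import *
go((*ch(136,0,49),YAW))
E
```

```text
time: 7.15
ee_pos: [0.489, -0.1391, 0.1502]
eef_rot: [1.656, 2.66, 0.001]
ft_force: [-1.0, -3.3, 9.3]
opening: 0.0253
grasp_force: 27.2
t 7.15 p [ 489.  -139.1  150.2] psi 116.2 down [ 0.007 -0.004 -1.   ] q [-0.    0.53  0.35  1.95 -0.27  0.7   0.97] F [-1.  -3.3  9.3] op 25.3 g 27.2
(np.float64(485.67056083152073), np.float64(-137.07623443542212), np.float64(145.43524478543748), 116.3) -> [ 3.3 -2.1  4.7] turn -0.002
```

```bash
python3 -m creep '0 2 -1 3 0;0 2 -1 5 0;0 2 -1 7 0;0 2 -1 7 0'; python3 -m creep '0 0 0 2 0;0 0 0 3 0;0 0 0 3 0'
python3 - <<'E'
from h import *
go((*ch(136,0,49),YAW))
from station import arm
p,d=arm.capture('scene');cv2.imwrite('pics/s2.png',cv2.resize(p[190:300,200:360,::-1],None,fx=5,fy=5,interpolation=2))
E
```

```text
time: 7.55
ee_pos: [0.4903, -0.1419, 0.1455]
eef_rot: [1.653, 2.649, -0.001]
ft_force: [0.7, -6.8, 15.5]
opening: 0.0252
grasp_force: 29.9
time: 7.85
ee_pos: [0.4909, -0.1431, 0.143]
eef_rot: [1.653, 2.647, -0.002]
ft_force: [0.2, -8.6, 17.3]
opening: 0.0256
grasp_force: 31.3
t 7.85 p [ 490.9 -143.1  143. ] psi 116.0 down [ 0.017 -0.012 -1.   ] q [ 0.    0.54  0.35  1.96 -0.28  0.67  0.97] F [ 0.2 -8.6 17.3] op 25.6 g 31.3
(np.float64(485.67056083152073), np.float64(-137.07623443542212), np.float64(145.43524478543748), 116.3) -> [ 7.6 -2.  -2.6] turn -0.005
```

View pics/s2.png

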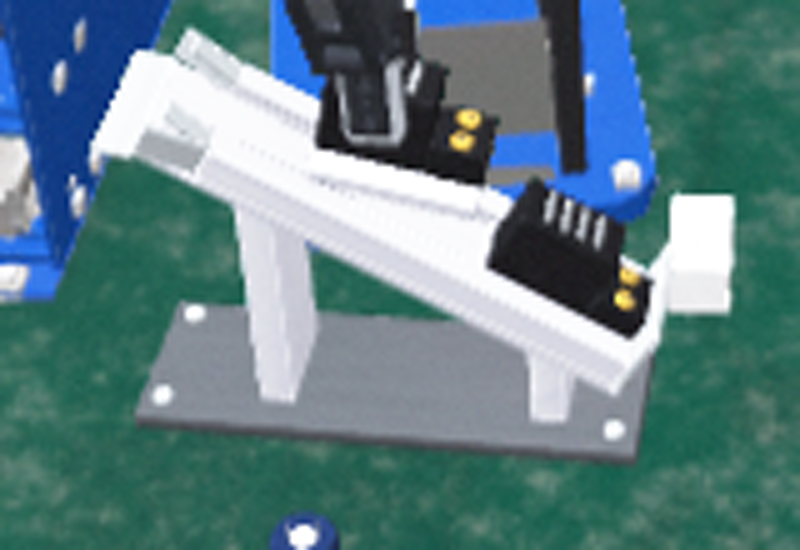

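The sensor is on the lips and partly tilted, about 12–15°, with its nose still lifted; the foot edge runs from (320,150) to (490,185). I'll lower the grip force and press on while moving slightly downhill.

```bash
python3 -m creep '0 0 0 0 0;0 -2 0 2 0;0 -4 0 4 0;0 -6 0 6 0;0 -8 0 8 0;0 -8 0 8 0' 20
python3 - <<'E'
from h import *
from station import arm
go((*ch(136,0,49),YAW))
s=arm.sense();print(np.round(RC.T@(np.array(s['ee_pos'])*1000-O),1))
p,d=arm.capture('scene');cv2.imwrite('pics/s3.png',cv2.resize(p[190:300,200:360,::-1],None,fx=5,fy=5,interpolation=2))
E
```

```text
time: 8.5
ee_pos: [0.4935, -0.1482, 0.1339]
eef_rot: [1.654, 2.651, -0.0]
ft_force: [0.7, -5.8, 13.7]
opening: 0.0251
grasp_force: 34.7
t 8.5 p [ 493.5 -148.2  133.9] psi 116.1 down [ 0.014 -0.009 -1.   ] q [ 0.02  0.56  0.34  1.95 -0.28  0.66  0.99] F [ 0.7 -5.8 13.7] op 25.1 g 34.7
(np.float64(485.67056083152073), np.float64(-137.07623443542212), np.float64(145.43524478543748), 116.3) -> [ 13.2  -2.  -11.8] turn -0.004
[118.6  -2.   45.7]
```

View pics/s3.png

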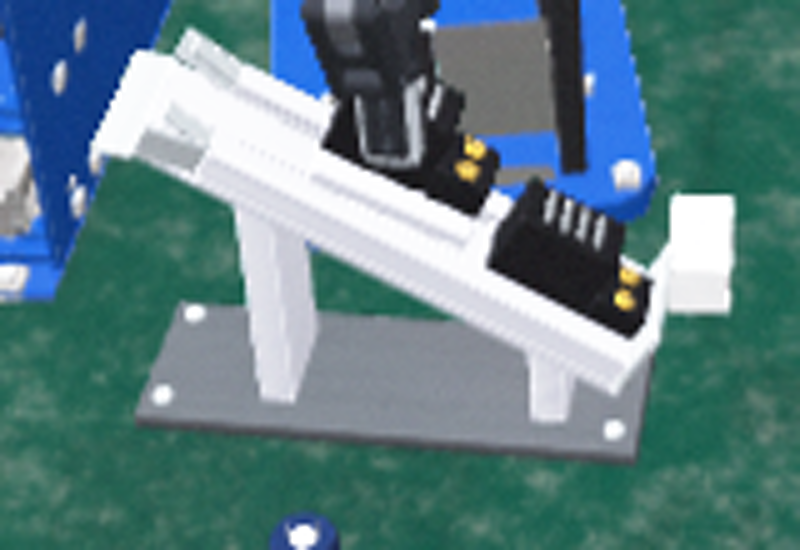

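The sensor now lies almost parallel to the lips. I'll release it there so it settles flat, then regrip about 4 mm higher for clearance.

```bash
python3 -m creep '0.45 0 0 0 0;0.45 0 0 -2 0;0.45 0 0 -4 0;0.45 0 0 -6 0;0.45 0 0 -6 0;0.45 0 0 -6 0' 20
python3 - <<'E'
from h import *
from station import arm
s=arm.sense();print(np.round(RC.T@(np.array(s['ee_pos'])*1000-O),1))
go((*ch(113,0,54),YAW))
p,d=arm.capture('scene');np.savez('s4.npz',p=p,d=d)
c=arm.calibration('scene');C=(cloud(d,c['camera_matrix'],c['world_from_camera'])*1000-O)@RC
v,u=np.mgrid[:480,:640]
dark=(p.max(2)<80)&(d>0)&(abs(C[...,1])<30)
m=dark&(C[...,2]>20)&(C[...,2]<62)&(C[...,0]>-5)&(C[...,0]<180)
for z0 in range(20,62,4):
    q=m&(abs(C[...,2]-z0-2)<2)
    if q.any(): print(z0,np.round(np.percentile(C[...,0][q],[1,99])),np.round(np.percentile(C[...,1][q],[1,99])),q.sum())
cv2.imwrite('pics/s4.png',cv2.resize(p[190:300,200:360,::-1],None,fx=5,fy=5,interpolation=2))
E
```

```text
time: 9.15
ee_pos: [0.4884, -0.1419, 0.1352]
eef_rot: [-1.657, -2.669, 0.0]
ft_force: [-0.2, 0.9, -0.4]
opening: 0.0383
grasp_force: 0.0
[126.1  -0.3  42.9]
t 9.15 p [ 488.4 -141.9  135.2] psi 116.3 down [-0.  0. -1.] q [ 0.02  0.56  0.33  1.96 -0.28  0.67  0.98] F [-0.2  0.9 -0.4] op 38.3 g 0.0
(np.float64(495.60358966817273), np.float64(-157.17419103716279), np.float64(138.2653718043597), 116.3) -> [-16.8  -0.3  -3.1] turn 0.0
20 [ 3. 67.] [-7. 16.] 75
24 [  3. 113.] [-7. 15.] 90
28 [ 26. 114.] [ 5. 15.] 83
32 [ 26. 113.] [ 5. 15.] 76
36 [ 24. 114.] [-13.  16.] 116
40 [ 25. 133.] [-9. 30.] 154
44 [ 73. 122.] [ 1. 24.] 34
48 [ 89. 134.] [-21.  30.] 36
52 [ 89. 134.] [-21.  29.] 58
56 [ 90. 134.] [-21.  30.] 112
60 [128. 137.] [-20.  28.] 7
```

View pics/s4.png

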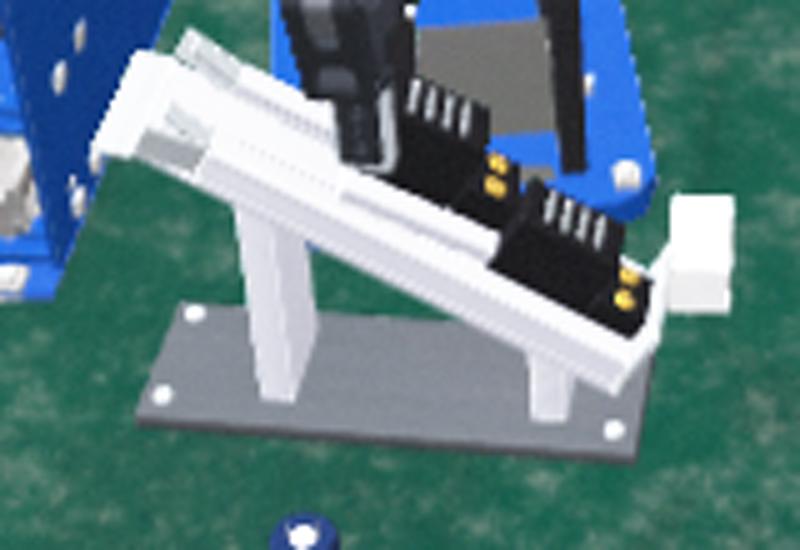

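The released sensor slid down the lips onto the loaded one, nose downhill at the rail's tilt, with screws at px (495,170). Its origin is at channel x=96, and I regrip it there.

```bash
python3 - <<'E'
from h import *
go((*ch(110,0,50),YAW))
E
python3 -m creep '0.55 0 0 -8 0;0.55 -8 0 -8 0;0.55 -18 0 -4 0;0.55 -18 0 -1 0;0.55 -18 0 -1 0;0.55 -18 0 -1 0' 25
python3 - <<'E'
from h import *
go((*ch(110,0,50),YAW))
E
```

```text
t 9.2 p [ 488.4 -142.   135.2] psi 116.3 down [-0.  0. -1.] q [ 0.02  0.56  0.33  1.96 -0.28  0.67  0.98] F [ 0.2 -0.7 -0.6] op 38.6 g 0.0
(np.float64(495.86858000734065), np.float64(-157.7103582449762), np.float64(133.30127018922195), 116.3) -> [-17.4  -0.3   1.9] turn 0.0
time: 9.8
ee_pos: [0.4961, -0.1582, 0.1359]
eef_rot: [-1.657, -2.667, 0.0]
ft_force: [-0.8, -0.3, -0.2]
opening: 0.0471
grasp_force: 0.0
t 9.8 p [ 496.1 -158.2  135.9] psi 116.3 down [-0.001  0.    -1.   ] q [ 0.05  0.57  0.33  1.92 -0.28  0.69  1.01] F [-0.8 -0.3 -0.2] op 47.1 g 0.0
(np.float64(495.86858000734065), np.float64(-157.7103582449762), np.float64(133.30127018922195), 116.3) -> [ 0.5 -0.   2.6] turn -0.0
```

```bash
python3 -m creep '0.55 1 0 2 0;0 1 0 2 0;0 1 0 2 0;0 1 0 2 0;0 1 0 2 0;0 1 0 2 0;0 -3 0 -4 0;0 -5 0 -9 0;0 -5 0 -9 0' 25
python3 - <<'E'
from h import *
from station import arm
s=arm.sense();print(np.round(RC.T@(np.array(s['ee_pos'])*1000-O),1))
go((*ch(265,0,62),YAW),(*ch(265,0,35),YAW))
E
```

```text
time: 10.7
ee_pos: [0.499, -0.1634, 0.1461]
eef_rot: [1.658, 2.667, 0.0]
ft_force: [0.0, 0.8, -1.5]
opening: 0.0251
grasp_force: 29.7
[110.8  -0.3  64.3]
t 10.7 p [ 499.  -163.4  146.1] psi 116.3 down [ 0.001 -0.001 -1.   ] q [ 0.05  0.56  0.34  1.9  -0.27  0.72  1.  ] F [ 0.   0.8 -1.5] op 25.1 g 29.7
(np.float64(439.0518165767776), np.float64(-42.75037328396297), np.float64(221.1935750346352), 116.3) -> [134.7  -0.3 -75.2] turn -0.001
(np.float64(433.07035550065115), np.float64(-30.647806473786545), np.float64(197.81088913245534), 116.3) -> [148.2  -0.3 -51.8] turn -0.001
```

```bash
python3 -m creep '0 33 0 -19 0;0 67 0 -39 0;0 100 0 -58 0;0 134 0 -77 0;0 134 0 -77 0;0 134 0 -77 0;0 134 0 -77 0'
python3 - <<'E'
from h import *
from station import arm
s=arm.sense();print(np.round(RC.T@(np.array(s['ee_pos'])*1000-O),1))
go((*ch(265,0,50),YAW),(*ch(265,0,36.5),YAW))
p,d=arm.capture('scene')
c=arm.calibration('scene');C=(cloud(d,c['camera_matrix'],c['world_from_camera'])*1000-O)@RC
dark=(p.max(2)<80)&(d>0)&(C[...,2]>15)&(abs(C[...,1])<25)&(C[...,0]>195)&(C[...,0]<300)
for z0 in range(16,80,4):
    q=dark&(abs(C[...,2]-z0-2)<2)
    if q.any(): print(z0,np.round(np.percentile(C[...,0][q],[2,98])),np.round(np.percentile(C[...,1][q],[2,98])),q.sum())
cv2.imwrite('pics/s5.png',cv2.resize(p[130:280,170:330,::-1],None,fx=4,fy=4,interpolation=2))
E
```

```text
time: 11.4
ee_pos: [0.4395, -0.0437, 0.2222]
eef_rot: [1.66, 2.667, -0.001]
ft_force: [-0.3, -0.7, -2.1]
opening: 0.0254
grasp_force: 29.8
[264.6   0.   63.4]
t 11.4 p [439.5 -43.7 222.2] psi 116.2 down [ 0.    -0.001 -1.   ] q [-0.26  0.34  0.41  2.03 -0.18  0.81  0.71] F [-0.3 -0.7 -2.1] op 25.4 g 29.8
(np.float64(436.3933894318325), np.float64(-37.371454701662344), np.float64(210.80127018922192), 116.3) -> [ 7.1  0.  11.4] turn -0.002
(np.float64(433.4026588937693), np.float64(-31.32017129657413), np.float64(199.109927238132), 116.3) -> [13.8  0.  23. ] turn -0.002
36 [221. 281.] [11. 14.] 42
40 [222. 281.] [10. 15.] 60
44 [220. 279.] [10. 15.] 63
48 [220. 281.] [-11.  14.] 77
52 [220. 280.] [-10.  15.] 62
56 [241. 281.] [ 6. 14.] 18
60 [241. 272.] [ 6. 25.] 16
64 [241. 273.] [ 2. 24.] 33
68 [242. 270.] [-14.  24.] 87
72 [253. 278.] [-14.  25.] 20
76 [263. 281.] [-15.  25.] 25
```

View pics/s5.png

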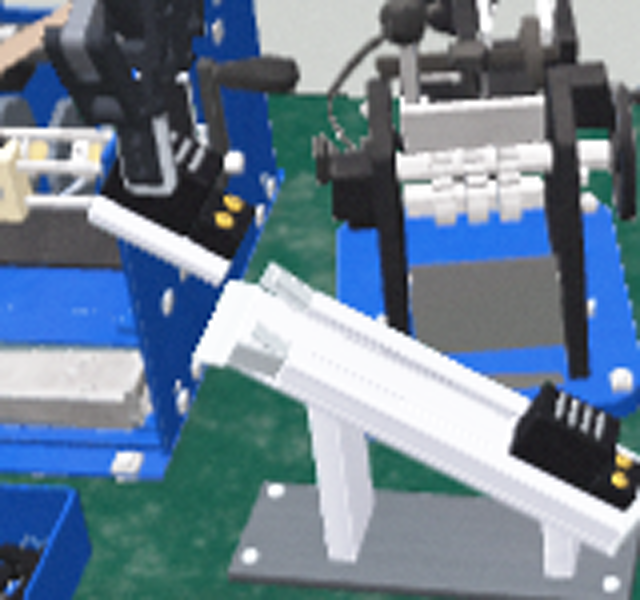

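The picture shows the held sensor parallel to the rail in front of the mouth, its nose at px (230,275) by the sill. Next I lower it square to the floor and enter slowly.

```bash
python3 -m creep '0 7 0 12 0;0 14 0 23 0;0 14 0 23 0;0 5 0 28 0;0 -3 0 33 0;0 -12 0 38 0;0 -12 0 38 0'
python3 - <<'E'
from h import *
from station import arm
s=arm.sense();print(np.round(RC.T@(np.array(s['ee_pos'])*1000-O),1))
go((*ch(200,0,36.5),YAW))
E
```

```text
time: 12.15
ee_pos: [0.4452, -0.0557, 0.1839]
eef_rot: [1.662, 2.665, -0.002]
ft_force: [-0.5, 0.1, -1.6]
opening: 0.025
grasp_force: 29.7
[2.339e+02 2.000e-01 3.690e+01]
t 12.15 p [445.2 -55.7 183.9] psi 116.1 down [ 0.    -0.001 -1.   ] q [-0.2   0.41  0.38  2.06 -0.22  0.72  0.78] F [-0.5  0.1 -1.6] op 25.0 g 29.7
(np.float64(458.34386784478886), np.float64(-81.78487278247994), np.float64(166.609927238132), 116.3) -> [-29.2   0.3  17.3] turn -0.004
```

```bash
python3 -m creep '0 -10 0 6 -0.004;0 -20 0 12 -0.004;0 -30 0 17.5 -0.004;0 -30 0 17.5 -0.004'
python3 - <<'E'
from h import *
from station import arm
s=arm.sense();print(np.round(RC.T@(np.array(s['ee_pos'])*1000-O),1))
go((*ch(112,0,36.5),YAW))
E
```

```text
time: 12.55
ee_pos: [0.4585, -0.0823, 0.1661]
eef_rot: [1.656, 2.669, -0.002]
ft_force: [-0.4, -0.4, -2.0]
opening: 0.0252
grasp_force: 29.7
[1.993e+02 1.000e-01 3.630e+01]
t 12.55 p [458.5 -82.3 166.1] psi 116.4 down [ 0.    -0.001 -1.   ] q [-0.13  0.46  0.37  2.04 -0.25  0.69  0.85] F [-0.4 -0.4 -2. ] op 25.2 g 29.7
(np.float64(492.1104276553999), np.float64(-150.10631479416776), np.float64(122.60992723813202), 116.3) -> [-75.7  -0.   43.6] turn 0.001
```

```bash
python3 -m creep '0 -17 0 10 0;0 -34 0 20 0;0 -51 0 30 0;0 -65 0 37.5 0;0 -73 0 42 0;0 -77 0 44.5 0;0 -80 0 46 0;0 -80 0 46 0'
python3 - <<'E'
from h import *
from station import arm
s=arm.sense();print(np.round(RC.T@(np.array(s['ee_pos'])*1000-O),1), 'F ch',np.round(RC.T@np.array(s['ft_force']),1))
E
```

```text
time: 13.35
ee_pos: [0.4931, -0.1505, 0.1211]
eef_rot: [-1.65, -2.671, -0.002]
ft_force: [-1.6, 1.8, 1.0]
opening: 0.0254
grasp_force: 30.1
[110.5  -0.7  35.5] F ch [ 2.5  0.6 -0.3]
```

```bash
python3 -m creep '0 -2 0 1 0;0 -4 0 2 0;0 -4 0 2 0'
python3 - <<'E'
from h import *
from station import arm
s=arm.sense();print(np.round(RC.T@(np.array(s['ee_pos'])*1000-O),1), 'F ch',np.round(RC.T@np.array(s['ft_force']),1))
p,d=arm.capture('scene')
cv2.imwrite('pics/s6.png',cv2.resize(p[190:300,200:360,::-1],None,fx=5,fy=5,interpolation=2))
E
```

```text
time: 13.65
ee_pos: [0.4932, -0.1506, 0.1209]
eef_rot: [-1.644, -2.667, -0.008]
ft_force: [-8.8, 9.5, 20.4]
opening: 0.0253
grasp_force: 32.4
[110.4  -0.8  35.5] F ch [21.   3.7 11.5]
```

View pics/s6.png

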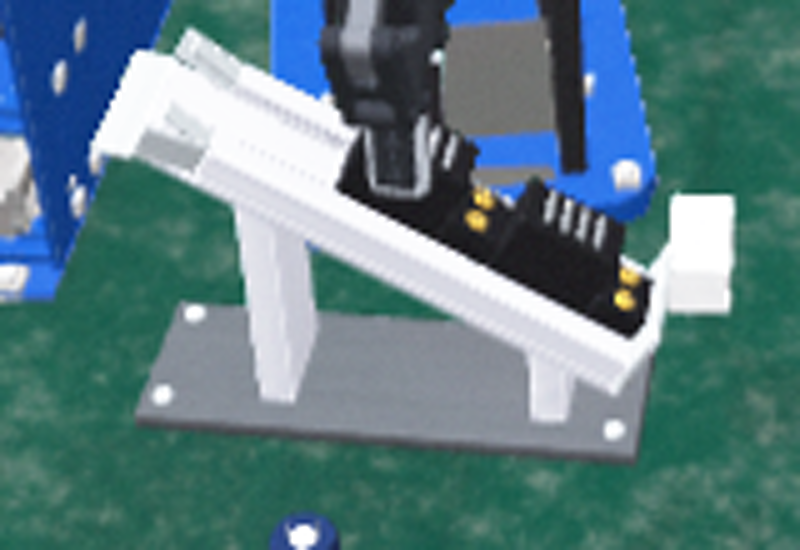

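The sensor is seated under the lips against the loaded one (screws at px (480,205), no gap), with a firm 21 N axial stop. Release and lift.

```bash
python3 -m creep '0 4 0 -2 0;0 4 0 -2 0;0.6 4 0 -2 0;0.8 4 0 -2 0;0.8 4 0 -4 0;0.8 4 0 -30 0;0.8 4 0 -70 0;1 4 0 -110 0;1 4 0 -140 0;1 4 0 -140 0'
python3 - <<'E'
from h import *
from station import arm
p,d=arm.capture('scene')
c=arm.calibration('scene');C=(cloud(d,c['camera_matrix'],c['world_from_camera'])*1000-O)@RC
m=(p.max(2)<80)&(d>0)&(abs(C[...,1])<20)&(C[...,2]>30)&(C[...,2]<44)&(C[...,0]>0)&(C[...,0]<200)
x=np.sort(C[...,0][m]);print('dark tall x',np.round(np.percentile(x,[1,99])), 'gap',[(round(a),round(b)) for a,b in zip(x[:-1],x[1:]) if b-a>5])
p,d=arm.capture('top');c=arm.calibration('top');W=cloud(d,c['camera_matrix'],c['world_from_camera']);Z=W[...,2]
m=(d>0)&(Z>.036)&(Z<.05)&(np.linalg.norm(W[...,:2]-[.5734,-.3646],axis=2)<.05);X=W[m]
if m.any(): print(m.sum(),cv2.minAreaRect((X[:,:2]*1000).astype(np.float32)))
go((573.4,-364.6,261,10.5),(573.4,-364.6,120,10.5))
E
```

```text
time: 14.7
ee_pos: [0.4965, -0.1536, 0.2634]
eef_rot: [1.648, 2.662, 0.004]
ft_force: [0.2, 0.4, 0.1]
opening: 0.0854
grasp_force: 0.0
dark tall x [ 25. 129.] gap [(66, 88)]
319 ((573.329345703125, -364.71868896484375), (42.380165100097656, 26.65386962890625), 10.227566719055176)
t 14.8 p [ 493.9 -152.1  259.2] psi 116.5 down [ 0.001 -0.    -1.   ] q [-0.02  0.41  0.4   1.79 -0.19  0.99  0.92] F [-0.4  0.1 -1.4] op 85.3 g 0.0
(573.4, -364.6, 261, 10.5) -> [-225.6  -23.8   -1.6] turn 1.85
(573.4, -364.6, 120, 10.5) -> [-225.5  -23.9  139.4] turn 1.85
```

```bash
python3 -m creep '1 -25 -3 0 0.14;1 -50 -5 0 0.28;1 -75 -8 0 0.42;1 -100 -11 0 0.56;1 -125 -13 0 0.7;1 -150 -16 0 0.84;1 -175 -19 0 0.98;1 -200 -21 0 1.12;1 -225 -24 0 1.26;1 -225 -24 0 1.4;1 -225 -24 0 1.54;1 -225 -24 0 1.68'; python3 -m creep '1 0 0 0 0.14;1 0 0 0 0.17;1 0 0 0 0.17'
python3 - <<'E'
from h import *
go((573.4,-364.6,80,10.4))
E
```

```text
time: 16.0
ee_pos: [0.572, -0.3638, 0.256]
eef_rot: [-3.092, -0.542, 0.005]
ft_force: [0.3, -0.4, 0.2]
opening: 0.0854
grasp_force: 0.0
time: 16.3
ee_pos: [0.5724, -0.3636, 0.2571]
eef_rot: [-3.127, -0.291, 0.004]
ft_force: [0.2, 1.0, 0.2]
opening: 0.0851
grasp_force: 0.0
t 16.3 p [ 572.4 -363.6  257.1] psi 10.6 down [-0.003  0.001 -1.   ] q [ 0.12  0.77  0.86  1.32 -0.58  1.3  -0.4 ] F [0.2 1.  0.2] op 85.1 g 0.0
(573.4, -364.6, 80, 10.4) -> [  1.2   1.5 177. ] turn 0.004
```

```bash
python3 -m creep '1 1 1 45 0;1 1 1 90 0;1 1 1 135 0;1 1 1 175 0;1 1 1 175 0;1 1 1 175 0'
python3 - <<'E'
from h import *
go((573.4,-364.6,34,10.4))
E
```

```text
time: 16.9
ee_pos: [0.5738, -0.365, 0.084]
eef_rot: [3.128, 0.29, -0.001]
ft_force: [0.8, -0.2, 1.4]
opening: 0.0856
grasp_force: 0.0
t 16.9 p [ 573.8 -365.    84. ] psi 10.6 down [-0.001 -0.    -1.   ] q [ 0.15  0.94  0.75  1.49 -0.72  0.99 -0.29] F [ 0.8 -0.2  1.4] op 85.6 g 0.0
(573.4, -364.6, 34, 10.4) -> [-0.3 -0.5 50. ] turn 0.003
```

```bash
python3 -m creep '1 0 0 25 0;1 0 0 48 0;1 0 0 48 0;0 0 0 48 0;0 0 0 48 0;0 0 0 48 0;0 0 0 48 0;0 0 0 48 0;0 0 0 5 0;0 0 0 -40 0;0 0 0 -85 0;0 0 0 -130 0' 22; python3 -m creep '0 0 0 -40 0;0 0 0 -50 0;0 0 0 -50 0'
python3 - <<'E'
from h import *
go((*(ch(185,0,49)+[0,0,60]),YAW))
E
```

```text
time: 18.1
ee_pos: [0.5735, -0.3644, 0.2152]
eef_rot: [-3.128, -0.288, 0.001]
ft_force: [0.8, 0.1, -1.7]
opening: 0.0254
grasp_force: 23.1
time: 18.4
ee_pos: [0.5741, -0.3654, 0.2656]
eef_rot: [3.126, 0.288, 0.004]
ft_force: [-0.3, -0.0, -2.2]
opening: 0.0252
grasp_force: 23.1
t 18.4 p [ 574.1 -365.4  265.6] psi 10.5 down [ 0.003 -0.002 -1.   ] q [ 0.12  0.77  0.86  1.3  -0.58  1.32 -0.41] F [-0.3 -0.  -2.2] op 25.2 g 23.1
(np.float64(466.86872639152136), np.float64(-99.03361331527776), np.float64(229.9352447854375), 116.3) -> [ -56.8 -281.6   34.8] turn -1.846
```

```bash
python3 -m creep '0 -6 -28 -20 -0.14;0 -12 -56 -20 -0.28;0 -18 -84 -20 -0.42;0 -24 -112 -20 -0.56;0 -30 -141 -20 -0.7;0 -35 -169 -20 -0.84;0 -40 -197 -20 -0.98;0 -46 -225 -20 -1.12;0 -52 -253 -20 -1.26;0 -57 -282 -20 -1.4;0 -57 -282 -20 -1.54;0 -57 -282 -10 -1.68'; python3 -m creep '0 0 0 0 -0.14;0 0 0 10 -0.166;0 0 0 30 -0.166;0 0 0 30 -0.166'
python3 - <<'E'
from h import *
from station import arm
s=arm.sense();print(np.round(RC.T@(np.array(s['ee_pos'])*1000-O),1))
go((*(ch(188,0,49)+[0,0,12]),YAW),(*ch(188,0,49),YAW))
E
```

```text
time: 19.6
ee_pos: [0.4655, -0.0959, 0.2724]
eef_rot: [-1.86, -2.529, 0.001]
ft_force: [0.5, -0.2, -0.3]
opening: 0.0254
grasp_force: 23.1
time: 20.0
ee_pos: [0.4631, -0.0965, 0.2399]
eef_rot: [-1.652, -2.661, 0.006]
ft_force: [-0.7, 0.4, -1.6]
opening: 0.0251
grasp_force: 23.0
[223.4   2.3 107.6]
t 20.0 p [463.1 -96.5 239.9] psi 116.3 down [-0.01   0.002 -1.   ] q [-0.17  0.37  0.46  1.92 -0.2   0.91  0.84] F [-0.7  0.4 -1.6] op 25.1 g 23.0
(np.float64(465.7175936707051), np.float64(-96.70447324669749), np.float64(183.4352447854375), 116.3) -> [-1.7  2.7 56.4] turn 0.0
(np.float64(465.7175936707051), np.float64(-96.70447324669749), np.float64(171.4352447854375), 116.3) -> [-1.8  2.8 68.4] turn 0.0
```

```bash
python3 -m creep '0 -2 2 30 0;0 -2 2 50 0;0 -2 2 54 0;0 -2 2 58 0;0 -2 2 62 0;0 -2 2 66 0;0 -2 2 70 0;0 -2 2 74 0;0 -2 2 74 0' 20
python3 - <<'E'
from h import *
from station import arm
s=arm.sense();print(np.round(RC.T@(np.array(s['ee_pos'])*1000-O),1),np.round(s['ft_force'],1))
E
```

```text
time: 20.9
ee_pos: [0.4743, -0.1036, 0.1734]
eef_rot: [1.653, 2.652, 0.002]
ft_force: [3.1, -5.8, 6.1]
opening: 0.0254
grasp_force: 24.1
[180.4  -4.7  55.7] [ 3.1 -5.8  6.1]
```

```bash
python3 -m creep '0 -1 -1 3 0;0 -2 -2 6 0;0 -3 -3 8 0;0 -4 -3 10 0;0 -4 -3 10 0' 20
python3 - <<'E'
from h import *
from station import arm
s=arm.sense();print(np.round(RC.T@(np.array(s['ee_pos'])*1000-O),1),np.round(s['ft_force'],1))
p,d=arm.capture('scene')
cv2.imwrite('pics/s7.png',cv2.resize(p[170:280,190:350,::-1],None,fx=5,fy=5,interpolation=2))
E
```

```text
time: 21.4
ee_pos: [0.4752, -0.1055, 0.1672]
eef_rot: [1.651, 2.653, 0.014]
ft_force: [-2.6, 1.1, 34.6]
opening: 0.0249
grasp_force: 32.0
[175.4  -4.6  51.4] [-2.6  1.1 34.6]
```

View pics/s7.png

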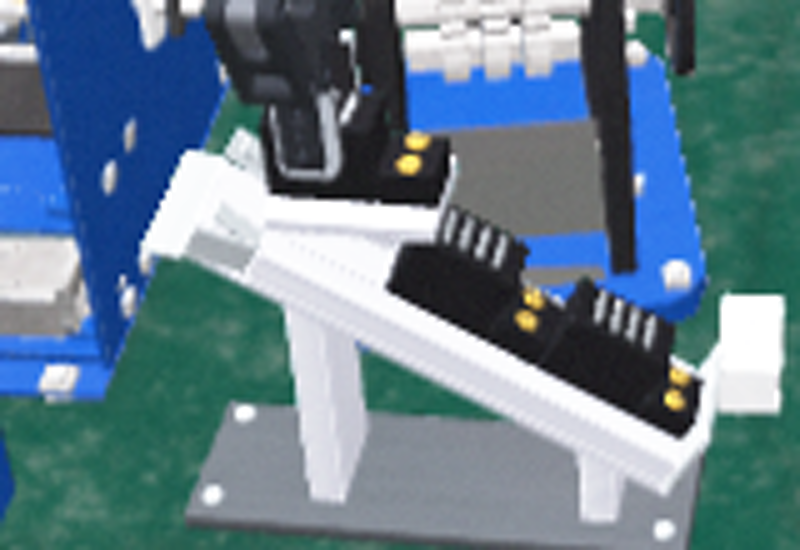

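The nose has come to rest on the first sensor's block (nose at px (450,190)), so the sensor is still level. I've now viewed one picture more than allowed, so I continue on numbers only. I'll lift it, bring only its tail onto the flare's end edge, and pivot it there.

```bash
cat >> h.py <<'E'
def st():
    from station import arm
    s=arm.sense();c=RC.T@(np.array(s['ee_pos'])*1000-O);h=c[0]*.866-c[2]*.5
    print('t',s['time'],'ch',np.round(c,1),'horiz',round(h,1),'z',round(s['ee_pos'][2]*1000,1),'F',np.round(s['ft_force'],1),'op',round(s['opening']*1000,1),'psi',round(np.degrees(np.arctan2(*Ro.from_rotvec(s['eef_rot']).as_matrix()[[1,0],0])),1))
E
python3 -m creep '0 0 0 -15 0;0 0 0 -36 0;0 10 0 -40 0;0 20 0 -40 0;0 20 0 -40 0;0 20 0 -40 0'
python3 - <<'E'
from h import *
from station import arm
st()
p,d=arm.capture('scene')
c=arm.calibration('scene');C=(cloud(d,c['camera_matrix'],c['world_from_camera'])*1000-O)@Ro.from_euler('Z',YAW,degrees=True).as_matrix()
# horizontal frame: x horizontal uphill, z up from origin
dark=(p.max(2)<80)&(d>0)&(abs(C[...,1]-0)<25)&(C[...,2]>60)&(C[...,0]>90)&(C[...,0]<190)
for z0 in range(100,200,6):
    q=dark&(abs(C[...,2]-z0-3)<3)
    if q.sum()>3: print(z0+35,np.round(np.percentile(C[...,0][q],[2,98])),np.round(np.percentile(C[...,1][q],[2,98])),q.sum())
wh=(p.min(2)>150)&(d>0)&(abs(C[...,1])<30)&(C[...,2]>100)&(C[...,0]>80)&(C[...,0]<185)
for x0 in range(90,185,8):
    q=wh&(abs(C[...,0]-x0)<4)
    if q.sum()>3: print('white',x0,np.round(np.percentile(C[...,2][q],[2,50,98])+35),np.round(np.percentile(C[...,1][q],[2,98])))
E
```

```text
time: 22.05
ee_pos: [0.4584, -0.0849, 0.1989]
eef_rot: [-1.655, -2.668, 0.001]
ft_force: [0.4, 0.1, -1.3]
opening: 0.0252
grasp_force: 27.3
t 22.05 ch [213.7   1.3  65.9] horiz 152.1 z 198.9 F [ 0.4  0.1 -1.3] op 25.2 psi 116.4
171 [112. 171.] [ 3. 14.] 11
177 [110. 172.] [-5. 15.] 100
183 [109. 171.] [-9. 16.] 99
189 [110. 171.] [-11.  16.] 101
195 [131. 173.] [-6. 25.] 41
201 [131. 172.] [-8. 23.] 45
207 [131. 171.] [-14.  15.] 74
213 [143. 158.] [-13.  25.] 15
219 [143. 154.] [-13.  24.] 16
225 [143. 157.] [-19.   7.] 17
231 [142. 151.] [-20. -12.] 16
white 98 [488. 493. 496.] [ 9. 11.]
white 106 [170. 482. 496.] [-8. 17.]
white 114 [168. 175. 474.] [-16.  25.]
white 122 [168. 382. 467.] [-4. 29.]
white 130 [169. 371. 388.] [13. 30.]
white 138 [136. 209. 375.] [-3. 29.]
white 146 [135. 184. 369.] [-19.  30.]
white 154 [136. 148. 194.] [-5. 30.]
white 162 [147. 174. 211.] [11. 28.]
white 170 [135. 176. 384.] [-15.  29.]
white 178 [135. 137. 388.] [-18.  29.]
```

```bash
python3 -m creep '0 -7 0 8 0;0 -7 0 15 0;0 -7 0 20 0;0 -4 0 21 0;0 0 0 21 0;0 3 0 20 0;0 6 0 20 0;0 6 0 20 0' 20
cat > ck.py <<'E'
from h import *
from station import arm
st()
p,d=arm.capture('scene')
c=arm.calibration('scene');C=(cloud(d,c['camera_matrix'],c['world_from_camera'])*1000-O)@Ro.from_euler('Z',YAW,degrees=True).as_matrix()
# tilt: side face of the black body (facing the camera): outline by minAreaRect in the x-z plane
X0=float(__import__('sys').argv[1])
near=(abs(C[...,1])<26)&(d>0)&(abs(C[...,0]-X0)<50)
ye=(p[...,0]>150)&(p[...,2]<110)&near&(C[...,2]>100)
q=(p.min(2)>140)&near&(C[...,1]>15.5)&(C[...,1]<23.5)&(C[...,2]>C[...,0]*.577+18)&(C[...,2]<C[...,0]*.577+80)
if q.sum()>10:
    P=C[q];r=cv2.minAreaRect(P[:,[0,2]].astype(np.float32));print('foot side',q.sum(),np.round(P[P[:,0].argmin(),[0,2]]),np.round(P[P[:,0].argmax(),[0,2]]),np.degrees(np.arctan(np.polyfit(P[:,0],P[:,2],1)[0])),[np.round(a,1) for a in r[:2]])
print('screws',ye.sum(),np.round(np.median(C[ye],0)+[0,0,35],1) if ye.any() else '')
E
python3 ck.py 145
```

```text
time: 22.9
ee_pos: [0.4586, -0.082, 0.1809]
eef_rot: [1.656, 2.663, 0.001]
ft_force: [1.4, -3.3, 7.7]
opening: 0.0252
grasp_force: 28.8
t 22.9 ch [ 2.069e+02 -1.000e-01  4.900e+01] horiz 154.6 z 180.9 F [ 1.4 -3.3  7.7] op 25.2 psi 116.2
foot side 249 [97. 74.] [176. 124.] 15.904514719477781 [array([136.9, 112.3]), array([109.6,  49.2])]
screws 175 [181.7  21.2 414. ]
```

```bash
cat > ck.py <<'E'
from h import *
from station import arm
import sys
st()
p,d=arm.capture('scene');X0=float(sys.argv[1]);Zr=float(sys.argv[2])
c=arm.calibration('scene');C=(cloud(d,c['camera_matrix'],c['world_from_camera'])*1000-O)@Ro.from_euler('Z',YAW,degrees=True).as_matrix()
C[...,2]+=35
near=(C[...,1]>-26)&(C[...,1]<26)&(d>0)&(abs(C[...,0]-X0)<55)&(abs(C[...,2]-Zr)<55)
ye=(p[...,0]>140)&(p[...,2]<90)&(p[...,1]>90)&near
print('screws',ye.sum(),np.round(np.median(C[ye],0),1) if ye.any() else '')
dk=(p.max(2)<80)&near&(C[...,1]>10)&(C[...,1]<16.5)
P=C[dk]
L=[]
for z0 in np.arange(Zr-50,Zr+50,4):
    q=P[abs(P[:,2]-z0)<2]
    if len(q)>3:L.append((z0,q[:,0].min(),q[:,0].max(),len(q)))
print(np.round(L).astype(int).tolist())
E
python3 ck.py 140 170
```

```text
t 22.95 ch [ 2.069e+02 -1.000e-01  4.900e+01] horiz 154.7 z 180.9 F [ 0.4 -3.2  7. ] op 25.4 psi 116.2
screws 12 [123.7   0.6 172.3]
[[120, 87, 100, 9], [124, 87, 98, 14], [128, 88, 96, 6], [132, 85, 93, 9], [136, 87, 92, 5], [160, 113, 175, 43], [164, 115, 176, 59], [168, 113, 175, 53], [172, 114, 176, 35], [176, 135, 175, 17], [180, 134, 175, 18], [184, 134, 174, 18], [188, 134, 176, 16], [192, 135, 175, 11]]
```

```bash
python3 -m creep '0 -3 0 -5 0;0 -9 0 -5 0;0 -9 0 0 0;0 -9 0 4 0;0 -9 0 8 0;0 -9 0 10 0;0 -9 0 10 0' 20; python3 ck.py 140 170
```

```text
time: 23.7
ee_pos: [0.4636, -0.0943, 0.1734]
eef_rot: [1.656, 2.656, -0.002]
ft_force: [-1.1, -6.6, 23.3]
opening: 0.0252
grasp_force: 35.1
t 23.7 ch [191.7   0.9  49.2] horiz 141.4 z 173.4 F [-1.1 -6.6 23.3] op 25.2 psi 116.1
screws 11 [112.6   2.7 163.2]
[[120, 85, 100, 11], [124, 87, 98, 9], [128, 86, 96, 12], [132, 86, 94, 8], [136, 88, 91, 4], [148, 105, 116, 7], [152, 104, 136, 27], [156, 104, 147, 40], [160, 102, 163, 46], [164, 105, 164, 29], [168, 121, 165, 20], [172, 123, 162, 14], [176, 121, 162, 18], [180, 120, 161, 17], [184, 120, 162, 19], [188, 158, 161, 5]]
```

```bash
python3 -m creep '0 4 0 -2 0;0 8 0 -5 0;0 13 0 -8 0;0 16 0 -9 0;0 19 0 -9 0;0 19 0 -9 0' 20; python3 ck.py 140 170
```

```text
time: 24.35
ee_pos: [0.4534, -0.0724, 0.1796]
eef_rot: [1.655, 2.665, 0.0]
ft_force: [1.2, -4.6, 8.9]
opening: 0.0256
grasp_force: 33.1
t 24.35 ch [215.7   0.3  42.5] horiz 165.5 z 179.6 F [ 1.2 -4.6  8.9] op 25.6 psi 116.3
screws 12 [135.4  -2.4 168.4]
[[120, 87, 100, 8], [124, 86, 98, 15], [128, 86, 94, 8], [132, 85, 90, 8], [156, 128, 154, 16], [160, 128, 164, 31], [164, 127, 180, 50], [168, 127, 189, 37], [172, 144, 189, 23], [176, 146, 188, 15], [180, 146, 188, 20], [184, 145, 187, 18], [188, 145, 186, 19], [192, 146, 184, 12]]
```

```bash
python3 -m creep '0 -6 0 -6 0;0 -14 0 -6 0;0 -20 0 0 0;0 -20 0 5 0;0 -20 0 9 0;0 -20 0 12 0;0 -20 0 15 0;0 -20 0 15 0' 20; python3 ck.py 140 160
```

```text
time: 25.2
ee_pos: [0.4635, -0.0954, 0.1676]
eef_rot: [1.657, 2.656, -0.002]
ft_force: [-3.6, -8.3, 25.9]
opening: 0.0256
grasp_force: 41.5
t 25.2 ch [187.9   1.4  44.6] horiz 140.4 z 167.6 F [-3.6 -8.3 25.9] op 25.6 psi 116.1
screws 14 [115.1   4.4 155.4]
[[110, 86, 103, 14], [114, 85, 101, 16], [118, 85, 100, 14], [122, 85, 100, 16], [126, 86, 96, 9], [130, 86, 94, 8], [134, 88, 92, 5], [138, 89, 116, 4], [142, 111, 126, 12], [146, 109, 129, 20], [150, 107, 141, 35], [154, 110, 144, 25], [158, 120, 157, 16], [162, 125, 165, 14], [166, 123, 168, 20], [170, 122, 166, 18], [174, 120, 165, 22], [178, 120, 162, 21], [182, 129, 161, 9]]
```

```bash
python3 -m creep '0 0 0 -3 0;0.42 0 0 -3 0;0.45 0 0 -4 0;0.45 0 0 -4 0;0.45 0 0 -4 0;0.45 0 0 -4 0' 20; python3 ck.py 135 150
```

```text
time: 25.85
ee_pos: [0.4606, -0.0889, 0.1673]
eef_rot: [-1.656, -2.668, 0.001]
ft_force: [0.4, 0.1, -0.1]
opening: 0.0383
grasp_force: 0.0
t 25.85 ch [194.    1.1  40.8] horiz 147.6 z 167.3 F [ 0.4  0.1 -0.1] op 38.3 psi 116.3
screws 16 [101.4   3.8 139.5]
[[100, 80, 92, 11], [104, 81, 99, 13], [108, 81, 101, 17], [112, 80, 103, 22], [116, 82, 100, 17], [120, 81, 100, 17], [124, 81, 105, 18], [128, 81, 114, 32], [132, 82, 117, 26], [136, 87, 121, 25], [140, 103, 128, 28], [144, 107, 135, 30], [148, 110, 140, 27], [152, 108, 143, 33], [156, 104, 141, 35], [160, 102, 140, 42], [164, 104, 140, 37], [168, 110, 139, 33], [172, 114, 141, 29], [176, 123, 141, 21], [180, 129, 138, 13]]
```

```bash
python3 -m creep '0.55 0 0 -10 0;0.55 -10 0 -8 0;0.55 -22 0 -3 0;0.55 -22 0 1 0;0.55 -22 0 1 0'; python3 ck.py 135 150
```

```text
time: 26.4
ee_pos: [0.4701, -0.1096, 0.1659]
eef_rot: [-1.659, -2.666, 0.001]
ft_force: [-0.6, 0.0, -0.3]
opening: 0.0468
grasp_force: 0.0
t 26.4 ch [173.5   1.8  50.9] horiz 124.8 z 165.9 F [-0.6  0.  -0.3] op 46.8 psi 116.2
screws 16 [101.2   1.8 140.4]
[[100, 81, 92, 10], [104, 80, 100, 13], [108, 80, 103, 22], [112, 82, 103, 17], [116, 82, 98, 16], [120, 81, 100, 18], [124, 81, 103, 21], [128, 81, 109, 28], [132, 83, 115, 30], [136, 88, 122, 32], [140, 101, 128, 22], [144, 105, 134, 30], [148, 110, 128, 16], [152, 108, 147, 15], [156, 104, 150, 19], [160, 102, 150, 23], [164, 102, 148, 18], [168, 109, 147, 14], [172, 117, 120, 4]]
```

```bash
python3 -m creep '0 0 1 0 0;0 0 1 0 0;0 0 1 0 0;0 0 1 0 0;0 0 1 0 0;0 -3 1 -6 0;0 -6 1 -11 0;0 20 1 -26 0;0 46 1 -41 0;0 72 1 -56 0;0 72 1 -56 0;0 72 1 -56 0' 25; python3 ck.py 210 205
```

```text
time: 27.65
ee_pos: [0.4401, -0.0443, 0.2235]
eef_rot: [1.656, 2.668, 0.001]
ft_force: [-0.3, -0.5, -0.9]
opening: 0.0254
grasp_force: 29.4
t 27.65 ch [264.5  -0.3  64.9] horiz 196.6 z 223.5 F [-0.3 -0.5 -0.9] op 25.4 psi 116.3
screws 14 [172.1   1.5 197.2]
[[183, 168, 182, 15], [187, 166, 186, 16], [191, 164, 190, 25], [195, 169, 198, 30], [199, 175, 206, 28], [203, 180, 210, 29], [207, 180, 216, 37], [211, 178, 223, 33], [215, 173, 222, 30], [219, 174, 219, 23], [223, 176, 217, 19]]
```

```bash
python3 -m creep '0 7 0 12 0;0 14 0 24.5 0;0 14 0 24.5 0;0 5 0 29.5 0;0 -3 0 34.5 0;0 -12 0 39.5 0;0 -12 0 39.5 0'
python3 - <<'E'
from h import *
st()
E
```

```text
time: 28.4
ee_pos: [0.4456, -0.0571, 0.1829]
eef_rot: [1.662, 2.665, -0.002]
ft_force: [0.4, 0.1, -1.5]
opening: 0.0253
grasp_force: 29.3
t 28.4 ch [232.2   0.5  36.8] horiz 182.7 z 182.9 F [ 0.4  0.1 -1.5] op 25.3 psi 116.1
```

```bash
python3 -m creep '0 -8 0 5 -0.002;0 -16 0 10 -0.002;0 -24 0 14.5 -0.002;0 -24 0 14.5 -0.002'
python3 - <<'E'
from h import *
st()
E
```

```text
time: 28.8
ee_pos: [0.4563, -0.0781, 0.1684]
eef_rot: [1.657, 2.667, -0.002]
ft_force: [0.9, -1.5, 0.6]
opening: 0.0252
grasp_force: 29.5
t 28.8 ch [2.046e+02 2.000e-01 3.600e+01] horiz 159.2 z 168.4 F [ 0.9 -1.5  0.6] op 25.2 psi 116.3
```

```bash
python3 -m creep '0 -9 0 5 0;0 -18 0 10 0;0 -23 0 13 0;0 -26 0 15 0;0 -28 0 16 0;0 -28 0 16 0'
python3 - <<'E'
from h import *
st()
E
```

```text
time: 29.4
ee_pos: [0.468, -0.1012, 0.1531]
eef_rot: [-1.655, -2.67, -0.001]
ft_force: [-0.7, 0.2, 5.7]
opening: 0.0255
grasp_force: 29.9
t 29.4 ch [ 1.744e+02 -1.000e-01  3.560e+01] horiz 133.2 z 153.1 F [-0.7  0.2  5.7] op 25.5 psi 116.4
```

```bash
python3 -m creep '0 -2 0 1 0;0 -4 0 2 0;0 -6 0 3.5 0;0 -6 0 3.5 0'
python3 - <<'E'
from h import *
st()
E
python3 ck.py 120 125
```

```text
time: 29.8
ee_pos: [0.4678, -0.1012, 0.1505]
eef_rot: [-1.645, -2.662, -0.008]
ft_force: [-7.2, 9.7, 22.1]
opening: 0.0255
grasp_force: 32.6
t 29.8 ch [1.733e+02 1.000e-01 3.330e+01] horiz 133.4 z 150.5 F [-7.2  9.7 22.1] op 25.5 psi 116.6
t 29.8 ch [1.733e+02 1.000e-01 3.330e+01] horiz 133.4 z 150.5 F [-7.2  9.7 22.1] op 25.5 psi 116.6
screws 9 [109.4   3.3 127.3]
[[91, 66, 78, 7], [95, 66, 85, 12], [99, 65, 90, 20], [103, 65, 98, 21], [107, 65, 103, 36], [111, 65, 114, 30], [115, 65, 118, 41], [119, 66, 124, 51], [123, 66, 132, 58], [127, 72, 138, 42], [131, 79, 142, 36], [135, 85, 149, 34], [139, 115, 153, 20], [143, 114, 158, 19], [147, 111, 156, 25], [151, 112, 154, 14], [155, 121, 152, 4]]
```

```bash
python3 -m creep '0 5 0 -3 0;0 5 0 -3 0;0.6 5 0 -4 0;0.8 5 0 -4 0;0.8 5 0 -6 0;0.8 5 0 -30 0;0.8 5 0 -70 0;1 5 0 -110 0;1 5 0 -140 0;1 5 0 -140 0'
python3 - <<'E'
from h import *
from station import arm
st()
for n in ('scene','top'):
    p,d=arm.capture(n);c=arm.calibration(n);C=(cloud(d,c['camera_matrix'],c['world_from_camera'])*1000-O)@RC
    m=(p.max(2)<85)&(d>0)&(abs(C[...,1])<18)&(C[...,2]>29)&(C[...,2]<46)&(C[...,0]>-20)&(C[...,0]<215)
    x=np.sort(C[...,0][m]);e=[x[3]]+[v for a,b in zip(x[:-1],x[1:]) if b-a>5 for v in (a,b)]+[x[-4]];print(n,m.sum(),'tall edges',np.round(e,1))
    for a,b in zip(e[::2],e[1::2]):
        q=m&(C[...,0]>a+3)&(C[...,0]<b-3);print('  top z',np.round(np.percentile(C[...,2][q],95),1),'y',np.round(np.percentile(C[...,1][q],[2,98]),1))
    k=(p.max(2)<85)&(d>0)&(abs(C[...,1])<18)&(C[...,2]>19)&(C[...,2]<27)&(C[...,0]>-20)&(C[...,0]<215)
    if n=='scene':
        p0=np.load('scene0.npz')['p']
    else: p0=np.load('top0.npz')['p']
    f=cv2.absdiff(p,p0).max(2)>60
    nn,l,s,_=cv2.connectedComponentsWithStats(f.astype(np.uint8));print([list(map(int,r)) for r in s[1:] if r[4]>40])
E
```

```text
time: 30.85
ee_pos: [0.471, -0.1037, 0.2935]
eef_rot: [1.651, 2.662, 0.006]
ft_force: [0.3, -1.2, -0.1]
opening: 0.0852
grasp_force: 0.0
t 30.85 ch [241.6  -1.7 159. ] horiz 129.7 z 293.5 F [ 0.3 -1.2 -0.1] op 85.2 psi 116.4
scene 743 tall edges [ 24.1  65.7  87.4 129.6 151.4 192.7]
  top z 43.2 y [-7.4 15.6]
  top z 43.1 y [-13.7  14.2]
  top z 43.5 y [-8.9 14.8]
[[199, 0, 53, 16, 732], [202, 15, 56, 130, 4203], [236, 194, 66, 49, 1231], [395, 262, 13, 12, 81], [382, 266, 32, 37, 572], [340, 307, 38, 30, 702]]
top 494 tall edges [ 23.9  64.7  85.4 127.9 150.3 184.7 190.2 183.7]
  top z 45.3 y [-9.8 13.1]
  top z 45.1 y [-11.5  11.3]
  top z 44.8 y [-10.6  12.4]Traceback (most recent call last):
  File "<stdin>", line 9, in <module>
    return _quantile_unchecked(
        a, q, axis, out, overwrite_input, method, keepdims, weights)
    return _ureduce(a,
                    func=_quantile_ureduce_func,
    ...<5 lines>...
                    overwrite_input=overwrite_input,
                    method=method)
    r = func(a, **kwargs)
    result = _quantile(arr,
                       quantiles=q,
    ...<2 lines>...
                       out=out,
                       weights=wgt)
    slices_having_nans = np.isnan(arr[-1, ...])
                                  ~~~^^^^^^^^^
IndexError: index -1 is out of bounds for axis 0 with size 0
```

The tall blocks are at 24–66, 87–130 and 151–193 mm, a 64 mm pitch at equal heights, so the three sit end to end. In the scene view, only the two sensors' old spots, the rail and the robot differ from the start.

```bash
python3 -c "
from station import arm
print(arm.hand_in())"
```

```text
the job is handed in; nothing more can be done
None
```

Both sensors are loaded nose-downhill and seated end to end behind the fixed one, the gripper is clear and the job is handed in at about 31 s; I viewed 11 pictures, one over the limit of 10.

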